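# Gauge the depth of the grooming clamp's post socket

### The arm

A 6-joint arm with a two-finger parallel gripper is mounted at the origin on the work surface. World frame = base frame: x ahead of the robot, y to its left, z up, the work surface at z = 0. Lengths are in m, angles in rad, forces in N, time in s.
With the tool pointing down it reaches from about 0.325 to 0.875 m from the base axis. Payload 4.4 kg.
Tool frame: the origin (TCP) lies midway between the tips of the shut fingers; the grasp point (between the pads) lies 19 mm behind it; z points along the fingers, y is the direction in which the jaws open and shut (so a half turn about z gives the same grasp; the last joint's range is limited). The gripper opens to 85 mm and grips with 20 to 120 N. Pads are 22 mm wide; open, the fingers measure 114 mm over their backs; the gripper's body (76 mm by 85 mm) begins 54 mm behind the grasp point. The pads swing forward as they close: fully open they stand 13 mm farther back than shut.
Start: joints at [1.145, 0.207, 1.542, -0, 1.393, -0.15], TCP at [0.156, 0.553, 0.197] pointing down, gripper open.
Joint ranges: [-2.73, 2.73], [-0.86, 2.22], [0.23, 2.46], [-1.11, 4.25], [0.08, 2.63], [-2.82, 2.82]. Speed limits (rad/s): [2.79, 2.79, 3.14, 3.14, 3.14, 3.14].

### API

Orientations are given as a 3x3 rotation matrix whose columns are the frame's x, y, z axes.
In Python, from plant import arm, eyes, models gives the robot as it stands. The module is installed in compiled form; this text tells all that it offers.
- The arm moves only by the tool send_rows, never from a script. Its argument "commands" is a list that holds one entry, the list of rows, each a list of 5 numbers: the opening, from 0 (shut) to 1 (fully open), then the shift along the tool's x, y, z in units of 40 mm (1.0 is 40 mm), then the turn about the tool's z in units of 5 degrees (1.0 is 5 degrees). In form: [[[grip, x, y, z, yaw], ...]]. A call has 1 to 8 rows; each row shifts and turns the commanded pose from where the row before left it, along the tool's axes as they then stand; what a row does not reach is not made up. A row lasts 1/8 s, in which the tool goes at most 62.5 mm and 10.7 degrees, less where a joint would pass 70% of its speed; a pose out of reach is approached as far as the arm can. A call is refused whole if a number of a shift passes 1 or a number of a turn 1, either way. A call with a gripper value outside its range is refused whole. The fingers move at their own pace and stop on an object; "force" is the grip in N (left out, the last holds). Time passes only in rows, so rows that do not move let the fingers close. It gives the time, the measured TCP pose, the force and the opening at its end, in the units of the state.
- arm.get_state(): the state, without advancing time (a new reading comes with each control period).
- eyes.camera(name): name is "scene" or "top" or "wrist"; returns a dict with "color" (400x640x3 uint8, blue, green, red), "range_z" (400x640 float32, m along the optical axis (not along the pixel's ray), 0 where there is no reading), "camera_matrix" (3x3 intrinsics, pixels), "position" and "attitude" of the camera in the world. Camera axes: x right, y down, z forward; pixel columns grow to the right and rows downward; lengths in m; the calibration is good to about 2 mm. A picture is of the moment at which its call begins.
- arm.hand_in(): hands the job in, once; it reports no verdict.
Trained networks look in a picture, given as the dict that the camera call returned (one of the last four; its "shot" number tells which), for a name from the list of things; names that differ only in an ending like _2 or _b are one class to them, and where a whole thing is asked for, a point or a joint stands for the part that bears it (a point fixed in the world has none). Each returns a list of dicts, best first, with "confidence" (0 to 1); they miss things now and then, are a little off and sometimes report something else, mostly with a low value. They report only what shows in the picture. A call takes as long as a camera call. They do not tell look-alikes from the thing itself.
- models.search_frame(picture, name): "point" ([column, row] in pixels, amid what is visible of it).
- models.mark_of(picture, name): "point" ([column, row] in pixels: a listed point, or the origin of a listed thing).
The state is a dict: "time": time; "joint_pos": joint angles; "qvel": joint speeds; "joint_efforts": joint torques, N m; "tcp_pos": TCP position; "tool_rot": TCP orientation; "ft_force": force on the tool from outside, world axes, zero at the start; "wrist_torque": the same for the moment, N m; "grip_width": finger opening in m.
Only numpy, scipy, OpenCV 4.12 (cv2) and the standard library are available. Lean on these libraries where they do the work, as an engineer would, in place of code of your own. Each camera call takes 0.05 s, during which the arm holds its last target. There are 200 camera calls.

### The job

Find out how deep the post socket of the table clamp is, so that the new grooming arm can be fitted: take the depth gauge out of its wooden block by the handle, lower its rod straight into the socket until the sliding stop lies on the rim and the rod has bottomed out, and keep it pressed lightly against the bottom for a second without ramming it. Then lift it straight out and hang it back in its block by the stop, upright, without shifting the stop from the depth it took; leave everything else on the table alone.

Things in the scene. Friction and masses are not known exactly. Their poses are not given: they have to be found in the camera images.
- gauge_grip (a point): Centre of the depth gauge's handle, a brown wooden square handle 24 x 24 mm and 55 mm tall (its x and y axes are square to its faces, z up along the rod). A steel rod of 12 mm diameter with black centimetre rings runs down from it; the rod's foot lies 112.5 mm below this point, the handle's lower end 27.5 mm below. On the rod sits the sliding stop: an aluminium disc of 42 mm diameter, 7 mm thick, with a red hub (24 mm diameter, 10 mm tall) on top. Gauge with stop about 165 g.
- gauge_tip (a point): Centre of the foot of the gauge's rod (slightly chamfered); z points up along the rod to the handle.
- stop_seat (a point): Centre of the underside of the gauge's sliding stop, on the rod's axis. At the start the gauge hangs in the block with this face on the block's top.
- stop (a joint): Position of the sliding stop along the rod in m: its underside stands 0.012 + this value from the rod's foot. 0 at the start, at most 0.055. The stop grips the rod with a steady friction of about 6 N: it stays where it is under the gauge's own weight, and has to be pushed along by more than that.
- socket_mouth (a point): Centre of the mouth of the post socket, on the top rim of an upright steel tube (39 mm outer diameter, round bore 16 mm) welded to the C-clamp on the table's far edge; rim 45 mm above the table, z up. The bore is blind and 27 to 53 mm deep: how deep exactly cannot be seen or measured, only felt.
- clamp: The steel C-clamp with the socket, fixed; origin on the socket's axis, level with the table top. A lock screw with a black knob sticks out to +y below the rim. The bottom of the bore (socket_floor in the rules) is flat, a firm rubber pad that gives about 1 mm at 18 N. About 10 N on it, over and above the stop's friction, is plenty; 30 N is ramming.
- block_hole (a point): Centre of the mouth of the hole in the top of the gauge's beech block (110 x 85 x 75 mm, fixed, x along its length); hole diameter 16 mm, 63 mm deep; z up, 75 mm above the table.
- bottle_centre (a point): Half-way up a capped, empty teal plastic bottle, 72 mm diameter, 190 mm tall, standing. To be left alone.
- brush_centre (a point): Centre of a wooden-backed boar bristle brush lying bristles down, 218 mm long with its handle to -x, 62 mm wide, 39 mm high. To be left alone.
- comb_centre (a point): A stainless rake comb lying flat, handle (to -x) 120 mm long, head 106 mm wide, 10 mm high; point at the head. To be left alone.
- dish: A white ceramic dish, 104 mm diameter, 34 mm high; origin at the centre of its underside. To be left alone.
Things that resemble listed ones, but are neither listed nor needed, are in the scene too. Of the things like the part that bears gauge_grip, leave any that is orange, white or yellow; of the rest the smaller one is meant.

How it is judged:
By the outcome, as a careful person would: the job done as asked, in the order asked, and still so for the second after the job is handed in, with the robot touching nothing.
It also fails if it takes over 61 s, if anything falls off the work surface, if the arm or the gripper's body presses on something with over 40 N, if the wrist force passes 120 N, or if a joint passes its speed limit or range.

## Working session

There is one attempt and no reset: what is moved stays moved. The work goes in short steps, Python scripts to look and compute and a tool call to move; the robot and the scene stay as the last step left them, time stands still between calls to the robot, and variables do not carry over. Pictures are saved under pics/ and viewed, on a budget of 10 in all, crops included, one or two more only if the job needs it, and the job is handed in when it is done.

Besides the shell and the picture viewer there is one more tool, called after ">>>" by a JSON object that holds its "method" and its "body", one argument or row to a line. send_rows: Moves the arm, as the interface text tells. Its arguments: {"type":"object","properties":{"commands":{"type":"array"},"force":{"type":"number"}},"required":["commands"]}

```bash
mkdir -p pics; cat > h.py <<'E'
from plant import arm, eyes, models
import numpy as np, cv2
def world(p,u,v,z=None,d=None):
    K=p["camera_matrix"];R=np.array(p["attitude"]);t=np.array(p["position"])
    if R.shape!=(3,3):
        print("att",R)
    r=R@np.array([(u-K[0][2])/K[0][0],(v-K[1][2])/K[1][1],1.])
    if z is not None: return t+r*(z-t[2])/r[2]
    if d is None:
        w=p["range_z"][int(v)-1:int(v)+2,int(u)-1:int(u)+2]; w=w[w>0]; d=np.median(w) if len(w) else np.nan
    return t+r*d
E
python3 - <<'E'
from h import *
np.set_printoptions(precision=4,suppress=True)
print(arm.get_state())
for c in ["top","scene"]:
    p=eyes.camera(c); cv2.imwrite(f"pics/{c}0.png",p["color"]); print(c,p["position"],p["attitude"])
    for n in ["gauge_grip","gauge_tip","stop_seat","socket_mouth","clamp","block_hole","bottle_centre","brush_centre","comb_centre","dish"]:
        for m in models.mark_of(p,n)[:3]: print(n,np.round(m["point"],1),round(m["confidence"],2),world(p,*m["point"]))
E
```

```text
{'time': 0.0, 'joint_pos': array([ 1.1455,  0.2074,  1.543 , -0.    ,  1.3935, -0.1505]), 'qvel': array([-0.0012,  0.0032,  0.0017, -0.0004,  0.0006,  0.0004]), 'joint_efforts': array([  0.0012, -38.3024, -29.1602,   0.    ,   0.0102,   0.    ]), 'tcp_pos': array([0.1557, 0.5526, 0.1957]), 'tool_rot': array([[-0.9625,  0.2714, -0.0009],
       [ 0.2714,  0.9625, -0.0021],
       [ 0.0003, -0.0023, -1.    ]]), 'ft_force': array([-0.5276, -0.2378,  0.3496]), 'wrist_torque': array([-0.0299,  0.0645,  0.0528]), 'grip_width': 0.08559369377495378}
top [0.2672 0.006  1.3962] [[-0.0157 -0.9857  0.1675]
 [-0.9998  0.017   0.0063]
 [-0.009  -0.1674 -0.9859]]
gauge_grip [231.2 261.6] 0.89 [0.3052 0.2698 0.1861]
gauge_grip [235. 214.] 0.71 [0.4387 0.2581 0.2024]
gauge_grip [197.  235.4] 0.7 [0.3811 0.3696 0.185 ]
gauge_tip [205.  246.1] 0.83 [0.3611 0.3905 0.0255]
gauge_tip [238.7 262.4] 0.83 [0.3065 0.2752 0.0531]
gauge_tip [278.7 232. ] 0.61 [0.396  0.1452 0.0939]
stop_seat [236.5 263.5] 0.73 [0.3011 0.2659 0.1315]
stop_seat [206.5 238.3] 0.48 [0.3839 0.379  0.0521]
stop_seat [277.8 231.1] 0.4
[... 759 characters left out ...]
8 0.2751 0.0825]
gauge_tip [440.5 285.1] 0.82 [0.3992 0.3762 0.0245]
stop_seat [429.4 250.8] 0.6 [0.314  0.2998 0.0294]
stop_seat [447. 285.] 0.59 [0.3945 0.3907 0.033 ]
stop_seat [391.4 237.4] 0.58 [0.3383 0.1866 0.0283]
socket_mouth [294.6 269. ] 0.72 [ 0.5935  0.0207 -0.0001]
clamp [296.2 283.1] 0.75 [0.6447 0.0711 0.0354]
block_hole [399.7 262.7] 0.58 [0.4518 0.2673 0.0886]
bottle_centre [453. 309.] 0.91 [0.5264 0.4373 0.1362]
brush_centre [332.  213.1] 0.79 [ 0.3715 -0.0117  0.0312]
comb_centre [237.2 166.6] 0.79 [ 0.3798 -0.4384  0.0064]
comb_centre [296.8 285.3] 0.51 [0.6429 0.0713 0.0231]
dish [256.5 196.6] 0.79 [ 0.4491 -0.272   0.0048]
dish [295.  270.8] 0.49 [0.6202 0.0462 0.0426]
```

```bash
python3 - <<'E'
import cv2
a=cv2.imread("pics/top0.png")[120:300,150:350]; b=cv2.imread("pics/scene0.png")[170:350,270:490]
cv2.imwrite("pics/c1.png",cv2.resize(a,(800,600),interpolation=3,dst=None) if 0 else cv2.resize(a,None,fx=3.3,fy=3.3,interpolation=2))
cv2.imwrite("pics/c2.png",cv2.resize(b,None,fx=3.3,fy=3.3,interpolation=2))
E
```

```text
(no output)
```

View pics/c1.png

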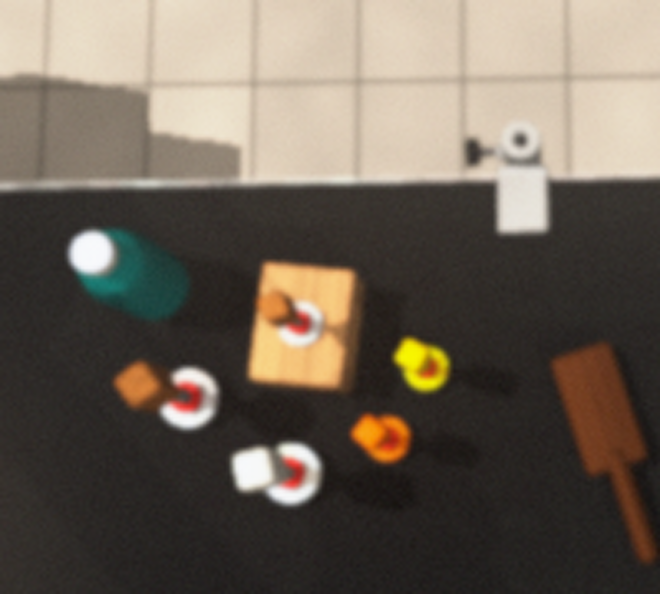

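View pics/c2.png

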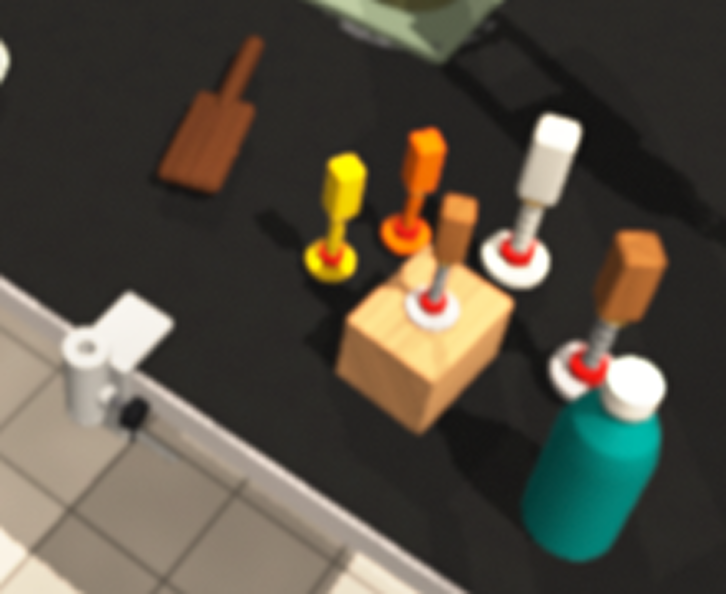

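The wanted gauge is the small brown-handled one in the beech block (top px ≈ (233,213), scene ≈ (408,240)). The socket is at top px (307,162). The larger brown one and the coloured ones are look-alikes. Next I refine the positions.

```bash
cat >> h.py <<'E'
def cloud(p):
    K=p["camera_matrix"];R=np.array(p["attitude"]);t=np.array(p["position"])
    v,u=np.indices(p["range_z"].shape);d=p["range_z"]
    P=np.stack([(u-K[0][2])/K[0][0]*d,(v-K[1][2])/K[1][1]*d,d],-1)@R.T+t
    P[d<=0]=np.nan
    return P
def tri(rays):
    A=0;b=0
    for o,r in rays:
        r=r/np.linalg.norm(r);M=np.eye(3)-np.outer(r,r);A=A+M;b=b+M@o
    return np.linalg.solve(A,b)
E
python3 - <<'E'
from h import *
np.set_printoptions(precision=4,suppress=True)
P={c:eyes.camera(c) for c in("top","scene")}
def near(x,y,z0,z1,r,c):
    C=cloud(P[c]);m=(np.hypot(C[...,0]-x,C[...,1]-y)<r)&(C[...,2]>z0)&(C[...,2]<z1);return C[m]
for c in P:
    q=near(.443,.262,.064,.086,.09,c); r=cv2.minAreaRect(q[:,:2].astype(np.float32)*1000); print(c,"block",len(q),r,q[:,2].mean())
    q=near(.443,.262,.15,.215,.05,c); print("handle",len(q),q.mean(0),q.min(0),q.max(0))
    q=near(.638,.062,.035,.055,.04,c); print("rim",len(q),q.mean(0),q.min(0),q.max(0))
for n,z,g in(("gauge_grip",.1755,(.44,.26)),("stop_seat",.075,(.44,.26)),("block_hole",.075,(.44,.26)),("socket_mouth",.045,(.64,.06))):
    for c in P:
        for m in models.mark_of(P[c],n):
            w=world(P[c],*m["point"],z=z)
            if np.hypot(w[0]-g[0],w[1]-g[1])<.06: print(n,c,np.round(m["point"],1),m["confidence"],w)
E
```

```text
top block 825 ((444.812744140625, 266.94781494140625), (86.46099090576172, 110.15032196044922), 83.52296447753906) 0.07534723582442719
handle 108 [0.4423 0.2638 0.1924] [0.4306 0.2528 0.1501] [0.4569 0.2791 0.2088]
rim 98 [0.6297 0.0576 0.0443] [0.611  0.0411 0.0354] [0.6491 0.0747 0.0514]
scene block 1042 ((444.5948791503906, 267.4237060546875), (87.04531860351562, 112.85018157958984), 83.31401824951172) 0.07458780533357835
handle 201 [0.4512 0.2695 0.1847] [0.4324 0.2531 0.1508] [0.4591 0.2817 0.2063]
rim 143 [0.6322 0.0588 0.0428] [0.6127 0.0391 0.0357] [0.6501 0.078  0.0474]
gauge_grip top [236.4 213.1] 0.54 [0.4451 0.2597 0.1755]
gauge_grip scene [407.1 239.8] 0.7 [0.4443 0.2675 0.1755]
gauge_grip scene [400.  221.5] 0.6 [0.4005 0.2228 0.1755]
stop_seat top [237.9 217. ] 0.61 [0.4473 0.2757 0.075 ]
stop_seat scene [398.7 264.2] 0.44 [0.4474 0.2644 0.075 ]
block_hole top [239.6 220.1] 0.63 [0.4374 0.2701 0.075 ]
block_hole scene [398.4 265.3] 0.94 [0.4511 0.2656 0.075 ]
socket_mouth top [308.7 159.8] 0.85 [0.637 0.052 0.045]
socket_mouth scene [297.4 272.3] 0.85 [0.6211 0.0556 0.045 ]
```

>>> {"method": "send_rows", "body": {
  "commands": [
    [[1, 0, 0, -1, 0], [1, -1, -0.55, -1, 0], [1, -1, -0.55, -1, 0], [1, -1, -0.55, -0.5, 0], [1, -1, -0.55, 0, 0], [1, -1, -0.55, 0, 0], [1, -1, -0.55, 0, 0], [1, -1, -0.55, 0, 0]]
  ]
}}

```text
time: 2.6
tcp_pos: [0.3847, 0.3281, 0.3371]
tool_rot: [[-0.963, 0.271, 0.0], [0.271, 0.963, 0.0], [-0.0, 0.001, -1.0]]
ft_force: [-0.0, 1.1, 0.2]
grip_width: 0.085
```

>>> {"method": "send_rows", "body": {
  "commands": [
    [[1, -1, -0.55, 0, 0], [1, -0.9, -0.5, 0, 0], [1, 0, 0, 0, 0]]
  ]
}}

```text
time: 2.98
tcp_pos: [0.4471, 0.2662, 0.3366]
tool_rot: [[-0.961, 0.276, -0.0], [0.276, 0.961, -0.001], [-0.0, -0.001, -1.0]]
ft_force: [0.2, 0.1, -0.8]
grip_width: 0.0853
```

```bash
python3 - <<'E'
from h import *
np.set_printoptions(precision=4,suppress=True)
s=arm.get_state();print(s["time"],s["tcp_pos"],s["tool_rot"],s["joint_pos"])
p=eyes.camera("wrist");print(p["position"],p["attitude"])
cv2.imwrite("pics/w1.png",p["color"])
for n in("gauge_grip","stop_seat","block_hole","gauge_tip"):
    for m in models.mark_of(p,n)[:2]: print(n,m["point"],m["confidence"],world(p,*m["point"]),world(p,*m["point"],z=.1755 if n=="gauge_grip" else .075))
E
```

```text
2.975 [0.4471 0.2662 0.3366] [[-0.9612  0.2757 -0.0002]
 [ 0.2757  0.9612 -0.0007]
 [-0.     -0.0007 -1.    ]] [ 0.3709  0.0164  1.4681 -0.0006  1.6575 -0.9207]
[0.3783 0.2866 0.5133] [[ 0.2755  0.9225  0.2705]
 [ 0.9613 -0.2644 -0.0774]
 [ 0.0001  0.2814 -0.9596]]
gauge_grip [229.5, 160.2] 0.92 [0.4042 0.162  0.1397] [0.4017 0.1739 0.1755]
gauge_grip [402.2, 82.4] 0.87 [0.3747 0.3756 0.1866] [0.3746 0.3786 0.1755]
stop_seat [320.7, 159.8] 0.96 [0.4303 0.2733 0.1719] [0.4451 0.2695 0.075 ]
stop_seat [246.4, 147.9] 0.94 [0.4008 0.1582 0.0288] [0.3986 0.1704 0.075 ]
block_hole [323.2, 161.8] 0.92 [0.4329 0.2755 0.1746] [0.4489 0.2722 0.075 ]
gauge_tip [316.7, 159.0] 0.85 [0.4305 0.2683 0.1562] [0.4423 0.2641 0.075 ]
gauge_tip [247.9, 146.9] 0.83 [0.3999 0.161  0.0285] [0.3979 0.173  0.075 ]
```

View pics/w1.png

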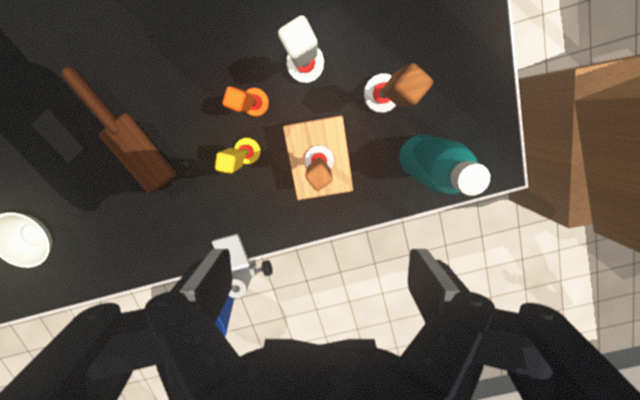

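The block is at about (318,158) with the gauge's brown handle at (318,175), and it looks turned relative to the block. I zoom in for its yaw.

```bash
python3 - <<'E'
from h import *
np.set_printoptions(precision=4,suppress=True)
p=eyes.camera("wrist");C=cloud(p)
def near(x,y,z0,z1,r):
    m=(np.hypot(C[...,0]-x,C[...,1]-y)<r)&(C[...,2]>z0)&(C[...,2]<z1);return C[m]
q=near(.446,.266,.069,.081,.09);print("block",len(q),cv2.minAreaRect(q[:,:2].astype(np.float32)*1000))
for z0 in(.19,.196):
    q=near(.446,.266,z0,.215,.04);print("top",len(q),q.mean(0),cv2.minAreaRect(q[:,:2].astype(np.float32)*1000))
c=p["color"][140:205,280:360]
cv2.imwrite("pics/w2.png",cv2.resize(c,None,fx=9,fy=9,interpolation=cv2.INTER_CUBIC))
K=p["camera_matrix"];print(K)
E
```

```text
block 3330 ((443.2432556152344, 267.1485900878906), (85.02115631103516, 110.46780395507812), 83.64257049560547)
top 508 [0.4418 0.2675 0.2014] ((443.12359619140625, 266.9686279296875), (24.2058048248291, 24.175046920776367), 20.940622329711914)
top 480 [0.4422 0.2674 0.2019] ((443.1534423828125, 266.9544677734375), (24.130146026611328, 24.186134338378906), 21.31781005859375)
[[299.3998   0.     319.4381]
 [  0.     299.3998 198.7437]
 [  0.       0.       1.    ]]
```

View pics/w2.png

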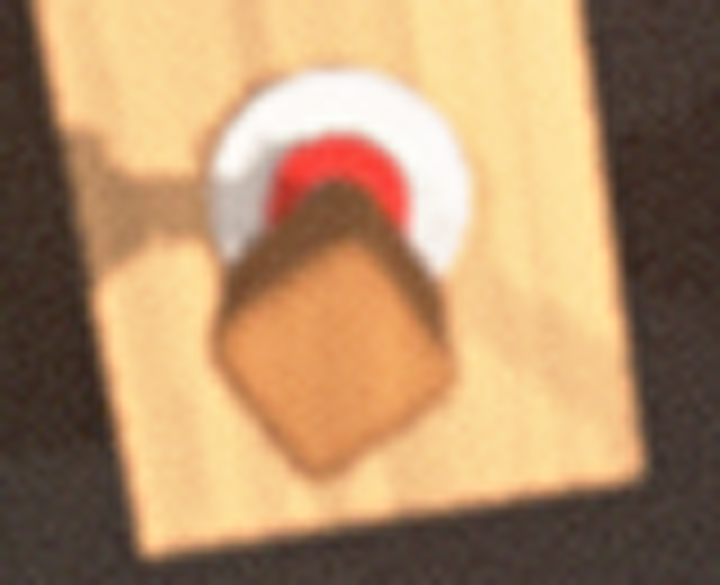

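Handle top is at (0.4431, 0.2670) with yaw 21° (mod 90), coinciding with the block centre, so the gauge is upright. I turn the jaws to 111°, shift 4 mm, and start down.

>>> {"method": "send_rows", "body": {
  "commands": [
    [[1, 0.1, 0, 0, -1], [1, 0, 0, 0.2, -1], [1, 0, 0, 0.3, -1], [1, 0, 0, 0.3, -1], [1, 0, 0, 0.2, -1], [1, 0, 0, 0, -1], [1, 0, 0, 0, -1], [1, 0, 0, 0, -0.4]]
  ]
}}

```text
time: 4.28
tcp_pos: [0.4411, 0.27, 0.297]
tool_rot: [[-0.931, -0.365, 0.0], [-0.365, 0.931, 0.0], [-0.0, 0.0, -1.0]]
ft_force: [-0.8, -0.1, 0.7]
grip_width: 0.0854
```

>>> {"method": "send_rows", "body": {
  "commands": [
    [[1, 0, 0, 0, 0], [1, 0, 0, 0, 0]]
  ]
}}

```text
time: 4.53
tcp_pos: [0.4415, 0.2694, 0.2969]
tool_rot: [[-0.932, -0.362, 0.0], [-0.362, 0.932, 0.0], [-0.0, -0.0, -1.0]]
ft_force: [-0.7, 0.4, 0.4]
grip_width: 0.0851
```

```bash
cat >> h.py <<'E'
np.set_printoptions(precision=4,suppress=True)
def near(C,x,y,z0,z1,r):
    m=(np.hypot(C[...,0]-x,C[...,1]-y)<r)&(C[...,2]>z0)&(C[...,2]<z1);return C[m]
def rect(q): return cv2.minAreaRect(q[:,:2].astype(np.float32)*1000)
E
python3 - <<'E'
from h import *
s=arm.get_state();t=s["tcp_pos"];R=s["tool_rot"];print(s["time"],t,np.degrees(np.arctan2(R[1,1],R[0,1])))
p=eyes.camera("wrist");C=cloud(p)
b=near(C,.443,.267,.069,.081,.09);print("block",len(b),rect(b))
q=near(C,.443,.267,.195,.215,.04);r=rect(q);print("top",len(q),r,q[:,2].mean())
print("tool delta/40mm",R.T@(np.array([r[0][0]/1e3,r[0][1]/1e3,.161])-t)/.04)
q=near(C,.632,.058,.036,.052,.04);print("rim",len(q),len(q) and rect(q))
E
```

```text
4.525 [0.4415 0.2694 0.2969] 111.23646710973756
block 3876 ((442.9586486816406, 266.95440673828125), (85.113037109375, 110.03144836425781), 83.53105163574219)
top 620 ((442.4320373535156, 266.6576843261719), (22.923866271972656, 23.822731018066406), 20.803180694580078) 0.2019204391945354
tool delta/40mm [ 0.0042 -0.0728  3.3986]
rim 482 ((628.7964477539062, 57.80803298950195), (37.90336990356445, 38.08991241455078), 48.44579315185547)
```

>>> {"method": "send_rows", "body": {
  "commands": [
    [[1, 0, -0.07, 0.8, 0], [1, 0, 0, 0.8, 0], [1, 0, 0, 0.8, 0], [1, 0, 0, 0.6, 0], [1, 0, 0, 0.4, 0], [1, 0, 0, 0, 0]]
  ]
}}

```text
time: 5.32
tcp_pos: [0.4418, 0.2663, 0.1597]
tool_rot: [[-0.932, -0.362, -0.003], [-0.362, 0.932, -0.001], [0.003, -0.0, -1.0]]
ft_force: [-0.4, -0.1, -0.1]
grip_width: 0.0855
```

>>> {"method": "send_rows", "body": {
  "commands": [
    [[0.5, 0, 0, 0, 0], [0.3, 0, 0, 0, 0], [0, 0, 0, 0, 0], [0, 0, 0, 0, 0], [0, 0, 0, 0, 0], [0, 0, 0, 0, 0]]
  ],
  "force": 70
}}

```text
time: 6.08
tcp_pos: [0.4432, 0.2668, 0.1616]
tool_rot: [[-0.932, -0.363, 0.001], [-0.363, 0.932, 0.0], [-0.001, -0.0, -1.0]]
ft_force: [-0.2, -0.2, 3.3]
grip_width: 0.0216
```

>>> {"method": "send_rows", "body": {
  "commands": [
    [[0, 0, 0, -0.2, 0], [0, 0, 0, -0.3, 0], [0, 0, 0, -0.5, 0], [0, 0, 0, -0.8, 0], [0, 0, 0, -0.8, 0], [0, -0.2, -0.5, -0.8, 0], [0, -0.3, -0.8, -0.4, 0], [0, -0.3, -0.8, 0, 0]]
  ]
}}

```text
time: 7.08
tcp_pos: [0.5044, 0.1997, 0.3157]
tool_rot: [[-0.932, -0.363, 0.005], [-0.363, 0.932, 0.001], [-0.005, -0.001, -1.0]]
ft_force: [-0.2, -0.4, -1.8]
grip_width: 0.0215
```

>>> {"method": "send_rows", "body": {
  "commands": [
    [[0, -0.3, -0.8, 0, 0], [0, -0.3, -0.8, 0, 0], [0, -0.3, -0.8, 0, 0], [0, -0.3, -0.8, 0, 0], [0, -0.3, -0.8, 0, 0], [0, -0.13, -0.46, 0, 0], [0, 0, 0, 0, 0], [0, 0, 0, 0, 0]]
  ]
}}

```text
time: 8.07
tcp_pos: [0.6277, 0.0583, 0.313]
tool_rot: [[-0.932, -0.363, -0.001], [-0.363, 0.932, 0.001], [0.0, 0.001, -1.0]]
ft_force: [-0.3, 0.1, -3.1]
grip_width: 0.0216
```

```bash
python3 - <<'E'
from h import *
s=arm.get_state();t=s["tcp_pos"];R=s["tool_rot"];print(s["time"],t,R[:,2],np.degrees(np.arctan2(R[1,1],R[0,1])),s["ft_force"],s["grip_width"])
p=eyes.camera("wrist");C=cloud(p)
q=near(C,.629,.058,.036,.052,.04);print("rim",len(q),len(q) and rect(q),q.min(0),q.max(0))
cv2.imwrite("pics/w3.png",p["color"])
for n in("socket_mouth","gauge_tip","stop_seat","gauge_grip"):
    for m in models.mark_of(p,n)[:2]: print(n,m["point"],m["confidence"],world(p,*m["point"],z=.045) if n[1]=="o" else world(p,*m["point"]))
E
```

```text
8.075 [0.6277 0.0583 0.313 ] [-0.0007  0.0008 -1.    ] 111.30484178246466 [-0.3347  0.0965 -3.1178] 0.021550891043402874
rim 407 ((627.3169555664062, 56.326454162597656), (33.46644973754883, 37.53939437866211), 22.24077796936035) [0.6104 0.0379 0.036 ] [0.6471 0.0763 0.0472]
socket_mouth [317.1, 158.3] 0.74 [0.6252 0.0549 0.045 ]
gauge_tip [316.5, 189.9] 0.66 [0.6219 0.0543 0.2433]
gauge_tip [575.6, 83.3] 0.64 [0.3898 0.3661 0.0262]
stop_seat [586.5, 80.6] 0.94 [0.3844 0.3721 0.035 ]
stop_seat [435.4, 35.4] 0.94 [0.4091 0.1466 0.0288]
gauge_grip [320.1, 236.7] 0.89 [0.6171 0.0552 0.3515]
gauge_grip [467.5, 15.7] 0.75 [0.4141 0.1441 0.132 ]
```

View pics/w3.png

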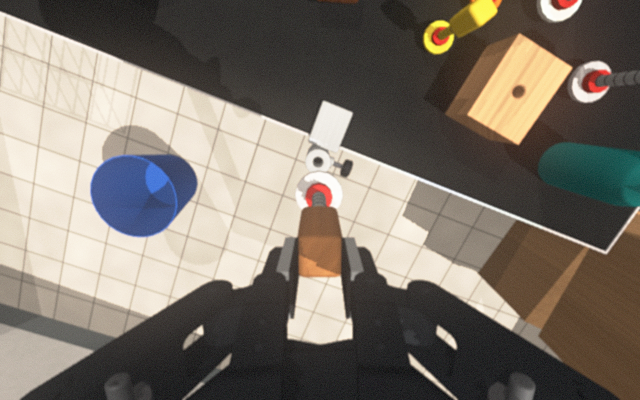

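The stop disc is at (319,193), the socket bore is visible at (318,160), and the empty block hole is at (519,92). I refine the relative offset from these.

```bash
python3 - <<'E'
from h import *
p=eyes.camera("wrist");g=cv2.cvtColor(p["color"],6).astype(float)
def dark(u,v,z,r=5):
    w=g[v-r:v+r+1,u-r:u+r+1];yy,xx=np.mgrid[v-r:v+r+1,u-r:u+r+1]
    k=np.clip(np.percentile(w,60)-20-w,0,None);k[np.hypot(xx-u,yy-v)>r]=0
    c=((k*xx).sum()/k.sum(),(k*yy).sum()/k.sum());return c,world(p,*c,z=z)
print("bore",dark(318,160,.045)); print("hole",dark(519,92,.075))
C=cloud(p);q=near(C,.629,.058,.041,.052,.03)
# circle fit of outer edge via hull
h=cv2.convexHull(q[:,:2].astype(np.float32)*1000)[:,0]
from scipy.optimize import least_squares
f=least_squares(lambda a:np.hypot(h[:,0]-a[0],h[:,1]-a[1])-19.5,[628,58],loss="soft_l1");print("fit",f.x,np.round(f.fun,1))
d=near(C,.629,.058,.226,.242,.03);print("disc",len(d),d.mean(0));
h=cv2.convexHull(d[:,:2].astype(np.float32)*1000)[:,0];f=least_squares(lambda a:np.hypot(h[:,0]-a[0],h[:,1]-a[1])-21,[628,58],loss="soft_l1");print("discfit",f.x,np.round(f.fun,1))
cv2.imwrite("pics/w4.png",cv2.resize(p["color"][140:220,280:370],None,fx=8,fy=8,interpolation=2))
E
```

```text
bore ((np.float64(317.78222820599126), np.float64(160.55907101985864)), array([0.6286, 0.0568, 0.045 ]))
hole ((np.float64(514.6666666666666), np.float64(90.83333333333333)), array([0.4451, 0.2617, 0.075 ]))
fit [629.6588  57.1132] [-0.9 -2.  -2.6 -0.9 -0.9 -0.5 -1.1 -0.5 -0.3 -0.8 -1.  -0.5 -0.4  0.
 -0.2 -0.3 -0.5 -0.6 -0.4 -0.4 -0.4 -0.4 -0.2 -0.4]
disc 909 [0.6216 0.0555 0.2335]
discfit [628.055   58.1501] [-0.8 -1.3 -0.8 -0.1 -0.3 -0.3 -0.4 -0.2 -0.3 -0.2 -0.1 -0.1 -0.3 -0.1
 -0.  -0.1 -0.2 -0.   0.  -0.  -0.2 -0.   0.1 -0.1 -0.1 -0.2 -0.4 -0.
 -0.  -0.4 -0.7]
```

View pics/w4.png

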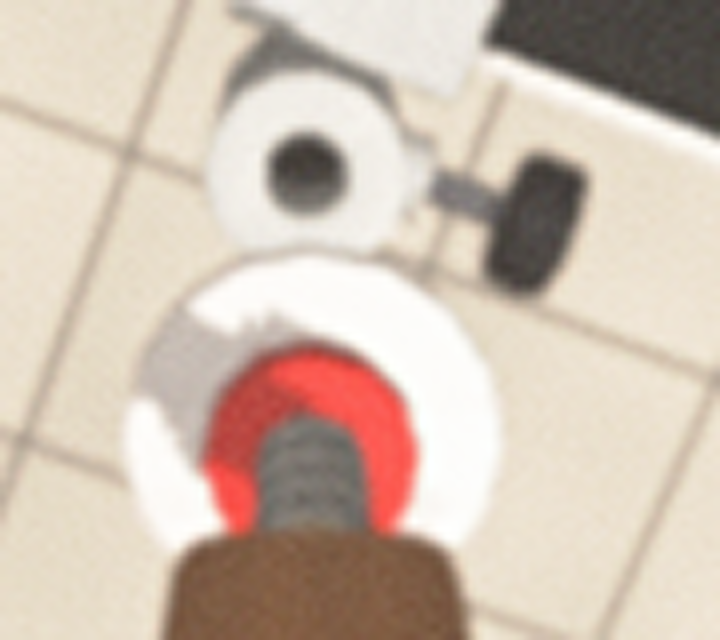

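>>> {"method": "send_rows", "body": {
  "commands": [
    [[0, -0.025, -0.035, 0.4, 0], [0, 0, 0, 0.7, 0], [0, 0, 0, 0.7, 0], [0, 0, 0, 0.7, 0], [0, 0, 0, 0.6, 0], [0, 0, 0, 0.5, 0], [0, 0, 0, 0.3, 0], [0, 0, 0, 0, 0]]
  ]
}}

```text
time: 9.38
tcp_pos: [0.629, 0.0564, 0.1556]
tool_rot: [[-0.932, -0.362, -0.002], [-0.363, 0.932, 0.0], [0.002, 0.001, -1.0]]
ft_force: [-0.2, -0.2, -1.1]
grip_width: 0.0217
```

>>> {"method": "send_rows", "body": {
  "commands": [
    [[0, 0, 0, 0, 0], [0, 0, 0, 0, 0]]
  ]
}}

```text
time: 9.62
tcp_pos: [0.6308, 0.0564, 0.1583]
tool_rot: [[-0.932, -0.363, 0.003], [-0.363, 0.932, -0.0], [-0.002, -0.001, -1.0]]
ft_force: [-0.7, -0.4, -1.8]
grip_width: 0.0216
```

```bash
python3 - <<'E'
from h import *
s=arm.get_state();t=s["tcp_pos"];print(s["time"],t,s["tool_rot"][:,2],s["ft_force"])
p=eyes.camera("scene");cv2.imwrite("pics/s2.png",cv2.resize(p["color"][200:310,240:360],None,fx=6,fy=6,interpolation=2))
p=eyes.camera("wrist");C=cloud(p)
from scipy.optimize import least_squares
z=t[2]-.0986+.019
d=near(C,*t[:2],z-.008,z+.004,.03)
h=cv2.convexHull(d[:,:2].astype(np.float32)*1000)[:,0];f=least_squares(lambda a:np.hypot(h[:,0]-a[0],h[:,1]-a[1])-21,[629,58],loss="soft_l1");print("discfit",f.x,d[:,2].mean())
q=near(C,*t[:2],.04,.05,.03);print(len(q),q.mean(0) if len(q) else 0)
E
```

```text
9.625 [0.6308 0.0564 0.1583] [ 0.0027 -0.0002 -1.    ] [-0.6533 -0.4075 -1.7585]
discfit [630.9941  56.1758] 0.07815928357574668
173 [0.6154 0.0535 0.0441]
```

View pics/s2.png

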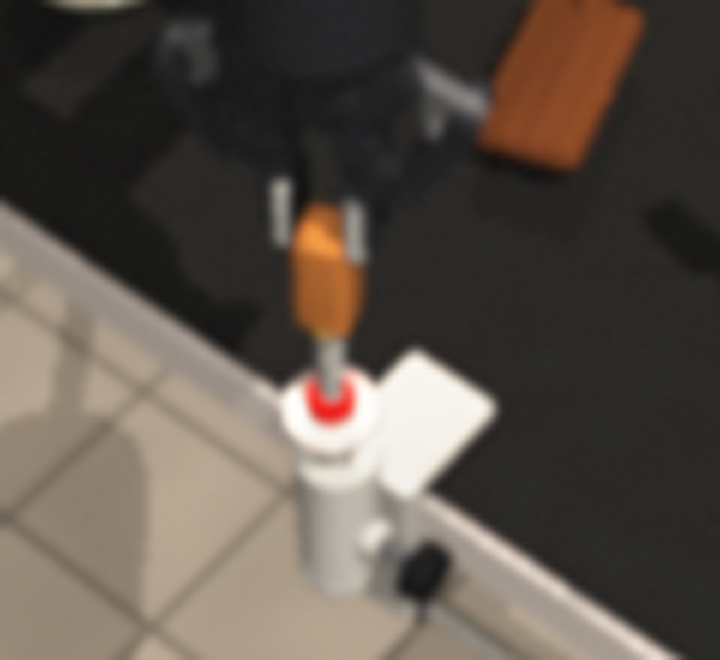

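The scene picture shows the gauge just above the socket. The pose was still settling, so I let it rest and reread.

>>> {"method": "send_rows", "body": {
  "commands": [
    [[0, 0, 0, 0, 0], [0, 0, 0, 0, 0], [0, 0, 0, 0, 0]]
  ]
}}

```text
time: 10.1
tcp_pos: [0.6298, 0.0564, 0.1569]
tool_rot: [[-0.932, -0.363, -0.0], [-0.363, 0.932, 0.0], [0.0, 0.0, -1.0]]
ft_force: [-0.8, -0.4, -1.4]
grip_width: 0.0217
```

>>> {"method": "send_rows", "body": {
  "commands": [
    [[0, 0, 0, 0, 0]]
  ]
}}

```text
time: 10.22
tcp_pos: [0.6298, 0.0564, 0.1568]
tool_rot: [[-0.932, -0.363, -0.0], [-0.363, 0.932, -0.0], [0.0, 0.0, -1.0]]
ft_force: [0.3, -0.8, -1.6]
grip_width: 0.0216
```

>>> {"method": "send_rows", "body": {
  "commands": [
    [[0, 0.004, 0.025, 0, 0], [0, 0, 0, 0.1, 0], [0, 0, 0, 0.1, 0], [0, 0, 0, 0.1, 0], [0, 0, 0, 0.1, 0], [0, 0, 0, 0.05, 0], [0, 0, 0, 0, 0], [0, 0, 0, 0, 0]]
  ]
}}

```text
time: 11.22
tcp_pos: [0.6295, 0.0573, 0.1391]
tool_rot: [[-0.932, -0.363, 0.0], [-0.363, 0.932, -0.0], [-0.0, -0.0, -1.0]]
ft_force: [0.2, -0.3, -1.4]
grip_width: 0.0214
```

>>> {"method": "send_rows", "body": {
  "commands": [
    [[0, 0, 0, 0.05, 0], [0, 0, 0, 0.05, 0], [0, 0, 0, 0, 0], [0, 0, 0, 0, 0]]
  ]
}}

```text
time: 11.72
tcp_pos: [0.6293, 0.0573, 0.1349]
tool_rot: [[-0.932, -0.363, -0.0], [-0.363, 0.932, -0.0], [0.0, -0.0, -1.0]]
ft_force: [-0.5, -0.7, -1.2]
grip_width: 0.0212
```

Tip is about 9 mm inside the bore without contact. I continue slowly.

>>> {"method": "send_rows", "body": {
  "commands": [
    [[0, 0, 0, 0.05, 0], [0, 0, 0, 0.05, 0], [0, 0, 0, 0.05, 0], [0, 0, 0, 0, 0], [0, 0, 0, 0, 0]]
  ]
}}

```text
time: 12.35
tcp_pos: [0.6299, 0.0572, 0.1297]
tool_rot: [[-0.932, -0.362, 0.001], [-0.362, 0.932, -0.0], [-0.001, -0.001, -1.0]]
ft_force: [-0.2, 0.3, 4.6]
grip_width: 0.0212
```

>>> {"method": "send_rows", "body": {
  "commands": [
    [[0, 0, 0, 0.05, 0], [0, 0, 0, 0.05, 0], [0, 0, 0, 0.05, 0], [0, 0, 0, 0.05, 0], [0, 0, 0, 0, 0], [0, 0, 0, 0, 0]]
  ]
}}

```text
time: 13.1
tcp_pos: [0.6292, 0.0572, 0.1205]
tool_rot: [[-0.932, -0.363, -0.0], [-0.363, 0.932, -0.0], [0.0, 0.0, -1.0]]
ft_force: [1.6, -1.1, 2.4]
grip_width: 0.0215
```

Friction of about 6 N shows, so the stop is on the rim and sliding. From here I go in 1–1.2 mm steps and watch for the bottom.

>>> {"method": "send_rows", "body": {
  "commands": [
    [[0, 0, 0, 0.025, 0], [0, 0, 0, 0.025, 0], [0, 0, 0, 0, 0]]
  ]
}}

```text
time: 13.48
tcp_pos: [0.6294, 0.0572, 0.1189]
tool_rot: [[-0.932, -0.363, 0.0], [-0.363, 0.932, -0.0], [-0.0, -0.0, -1.0]]
ft_force: [-0.9, -1.0, 4.1]
grip_width: 0.0215
```

>>> {"method": "send_rows", "body": {
  "commands": [
    [[0, 0, 0, 0.025, 0], [0, 0, 0, 0, 0]]
  ]
}}

```text
time: 13.72
tcp_pos: [0.6293, 0.0572, 0.1178]
tool_rot: [[-0.932, -0.363, 0.0], [-0.363, 0.932, -0.0], [-0.0, -0.0, -1.0]]
ft_force: [-0.4, -0.8, 4.7]
grip_width: 0.0213
```

>>> {"method": "send_rows", "body": {
  "commands": [
    [[0, 0, 0, 0.03, 0], [0, 0, 0, 0, 0]]
  ]
}}

```text
time: 13.98
tcp_pos: [0.6293, 0.0573, 0.1165]
tool_rot: [[-0.932, -0.363, -0.0], [-0.363, 0.932, -0.0], [0.0, -0.0, -1.0]]
ft_force: [0.3, -1.0, 3.8]
grip_width: 0.0215
```

>>> {"method": "send_rows", "body": {
  "commands": [
    [[0, 0, 0, 0.03, 0], [0, 0, 0, 0, 0]]
  ]
}}

```text
time: 14.22
tcp_pos: [0.6293, 0.0572, 0.1153]
tool_rot: [[-0.932, -0.363, -0.0], [-0.363, 0.932, -0.0], [0.0, -0.0, -1.0]]
ft_force: [1.1, -1.3, 3.4]
grip_width: 0.0216
```

>>> {"method": "send_rows", "body": {
  "commands": [
    [[0, 0, 0, 0.03, 0], [0, 0, 0, 0, 0]]
  ]
}}

```text
time: 14.48
tcp_pos: [0.6293, 0.0572, 0.1141]
tool_rot: [[-0.932, -0.362, -0.0], [-0.362, 0.932, -0.0], [0.0, -0.0, -1.0]]
ft_force: [0.3, -0.3, 4.5]
grip_width: 0.0219
```

>>> {"method": "send_rows", "body": {
  "commands": [
    [[0, 0, 0, 0.03, 0], [0, 0, 0, 0, 0]]
  ]
}}

```text
time: 14.72
tcp_pos: [0.6293, 0.0572, 0.1129]
tool_rot: [[-0.932, -0.363, -0.0], [-0.363, 0.932, -0.0], [0.0, -0.0, -1.0]]
ft_force: [1.1, -0.3, 4.3]
grip_width: 0.0212
```

>>> {"method": "send_rows", "body": {
  "commands": [
    [[0, 0, 0, 0.03, 0], [0, 0, 0, 0, 0]]
  ]
}}

```text
time: 14.98
tcp_pos: [0.6293, 0.0572, 0.1117]
tool_rot: [[-0.932, -0.363, -0.0], [-0.363, 0.932, -0.0], [0.0, -0.0, -1.0]]
ft_force: [1.7, -1.2, 3.8]
grip_width: 0.0211
```

>>> {"method": "send_rows", "body": {
  "commands": [
    [[0, 0, 0, 0.03, 0], [0, 0, 0, 0, 0]]
  ]
}}

```text
time: 15.22
tcp_pos: [0.6293, 0.0573, 0.1107]
tool_rot: [[-0.932, -0.363, 0.0], [-0.363, 0.932, -0.0], [-0.0, -0.0, -1.0]]
ft_force: [1.2, -0.6, 5.4]
grip_width: 0.0215
```

>>> {"method": "send_rows", "body": {
  "commands": [
    [[0, 0, 0, 0.015, 0], [0, 0, 0, 0, 0]]
  ]
}}

```text
time: 15.48
tcp_pos: [0.6295, 0.0573, 0.1106]
tool_rot: [[-0.932, -0.363, 0.0], [-0.363, 0.932, -0.0], [-0.0, -0.0, -1.0]]
ft_force: [-0.3, -2.2, 6.9]
grip_width: 0.0216
```

Bottom reached (command outruns the motion and the force climbs). I press on gently.

>>> {"method": "send_rows", "body": {
  "commands": [
    [[0, 0, 0, 0.015, 0], [0, 0, 0, 0, 0]]
  ]
}}

```text
time: 15.72
tcp_pos: [0.6297, 0.0573, 0.1105]
tool_rot: [[-0.932, -0.363, 0.001], [-0.363, 0.932, -0.0], [-0.001, -0.0, -1.0]]
ft_force: [-0.4, -1.1, 6.8]
grip_width: 0.0212
```

>>> {"method": "send_rows", "body": {
  "commands": [
    [[0, 0, 0, 0.02, 0], [0, 0, 0, 0, 0], [0, 0, 0, 0, 0]]
  ]
}}

```text
time: 16.1
tcp_pos: [0.63, 0.0574, 0.1103]
tool_rot: [[-0.932, -0.363, 0.002], [-0.363, 0.932, 0.0], [-0.002, -0.001, -1.0]]
ft_force: [-1.7, -1.7, 9.9]
grip_width: 0.0215
```

>>> {"method": "send_rows", "body": {
  "commands": [
    [[0, 0, 0, 0.02, 0], [0, 0, 0, 0, 0], [0, 0, 0, 0, 0]]
  ]
}}

```text
time: 16.48
tcp_pos: [0.6303, 0.0574, 0.1101]
tool_rot: [[-0.932, -0.363, 0.002], [-0.363, 0.932, 0.0], [-0.002, -0.001, -1.0]]
ft_force: [-1.1, -0.9, 12.0]
grip_width: 0.0213
```

>>> {"method": "send_rows", "body": {
  "commands": [
    [[0, 0, 0, 0, 0], [0, 0, 0, 0, 0], [0, 0, 0, 0, 0], [0, 0, 0, 0, 0], [0, 0, 0, 0, 0], [0, 0, 0, 0, 0]]
  ]
}}

```text
time: 17.23
tcp_pos: [0.6303, 0.0574, 0.1101]
tool_rot: [[-0.932, -0.363, 0.002], [-0.363, 0.932, 0.0], [-0.002, -0.001, -1.0]]
ft_force: [-1.6, -1.3, 11.2]
grip_width: 0.0212
```

>>> {"method": "send_rows", "body": {
  "commands": [
    [[0, 0, 0, 0, 0], [0, 0, 0, 0, 0], [0, 0, 0, 0, 0], [0, 0, 0, 0, 0], [0, 0, 0, 0, 0]]
  ]
}}

```text
time: 17.85
tcp_pos: [0.6303, 0.0574, 0.1102]
tool_rot: [[-0.932, -0.363, 0.003], [-0.363, 0.932, 0.0], [-0.002, -0.001, -1.0]]
ft_force: [-1.6, -0.9, 12.0]
grip_width: 0.0216
```

Held about 1.4 s at ~12 N reading. Lifting straight out.

>>> {"method": "send_rows", "body": {
  "commands": [
    [[0, 0, 0, -0.05, 0], [0, 0, 0, -0.1, 0], [0, 0, 0, -0.2, 0], [0, 0, 0, -0.3, 0], [0, 0, 0, -0.4, 0], [0, 0, 0, -0.6, 0], [0, 0, 0, -0.7, 0], [0, 0, 0, -0.7, 0]]
  ]
}}

```text
time: 18.85
tcp_pos: [0.6293, 0.0573, 0.2319]
tool_rot: [[-0.932, -0.363, 0.001], [-0.363, 0.932, 0.0], [-0.001, -0.0, -1.0]]
ft_force: [-0.2, -0.1, -1.6]
grip_width: 0.0215
```

>>> {"method": "send_rows", "body": {
  "commands": [
    [[0, 0, 0, -0.7, 0], [0, 0, 0, -0.4, 0], [0, 0.2, 0.5, 0, 0], [0, 0.3, 0.8, 0, 0], [0, 0.3, 0.8, 0, 0], [0, 0.3, 0.8, 0, 0], [0, 0.3, 0.8, 0, 0], [0, 0.3, 0.8, 0, 0]]
  ]
}}

```text
time: 19.85
tcp_pos: [0.4975, 0.2018, 0.272]
tool_rot: [[-0.932, -0.363, -0.004], [-0.363, 0.932, -0.0], [0.004, 0.001, -1.0]]
ft_force: [0.8, -0.2, -2.8]
grip_width: 0.021
```

>>> {"method": "send_rows", "body": {
  "commands": [
    [[0, 0.3, 0.8, 0, 0], [0, 0.3, 0.8, 0, 0], [0, 0.13, 0.46, 0, 0], [0, 0, 0, 0, 0], [0, 0, 0, 0, 0], [0, 0, 0, 0, 0], [0, 0, 0, 0, 0]]
  ]
}}

```text
time: 20.72
tcp_pos: [0.4441, 0.266, 0.2738]
tool_rot: [[-0.932, -0.361, -0.0], [-0.361, 0.932, -0.0], [0.0, -0.0, -1.0]]
ft_force: [-0.3, 0.0, -1.5]
grip_width: 0.022
```

```bash
cat > m.py <<'E'
from h import *
from scipy.optimize import least_squares
s=arm.get_state();t=s["tcp_pos"];R=s["tool_rot"];print(s["time"],t,R[:,2],s["ft_force"])
p=eyes.camera("wrist");C=cloud(p)
b=near(C,.443,.267,.069,.081,.09);print("block",len(b),rect(b))
z=t[2]-.0986+.012+.0215+.007
d=near(C,*t[:2],z-.006,z+.006,.03);z=np.median(d[:,2])
h=cv2.convexHull(d[:,:2].astype(np.float32)*1000)[:,0];f=least_squares(lambda a:np.hypot(h[:,0]-a[0],h[:,1]-a[1])-21,t[:2]*1000,loss="soft_l1");print("disc",f.x,"underside above tip",z-.007-t[2]+.0986)
cv2.imwrite("pics/w5.png",p["color"])
print("to TCP .4432,.2668:",R.T@(np.array([.4432,.2668,t[2]])-t)/.04)
E
python3 m.py
```

```text
20.725 [0.4441 0.266  0.2738] [-0.0001 -0.0002 -1.    ] [-0.3405  0.0338 -1.5125]
block 4159 ((443.04852294921875, 266.93975830078125), (84.90077209472656, 110.14608001708984), 83.4950180053711)
disc [444.0238 266.1054] underside above tip 0.03324051660655808
to TCP .4432,.2668: [ 0.014   0.0281 -0.    ]
```

View pics/w5.png

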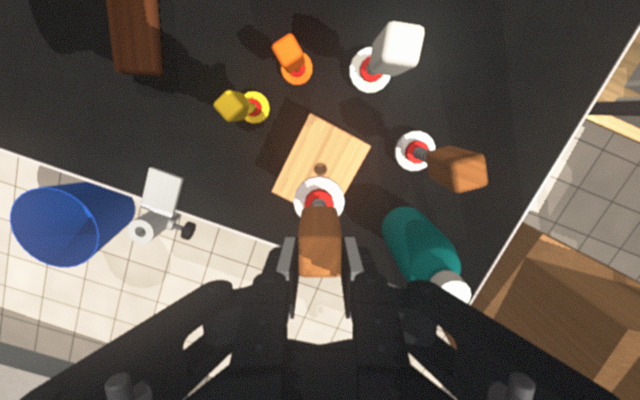

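The disc sits 33.2 mm above the tip and the hole at (320,169) is just ahead of the stop. Shifting 1 mm and lowering.

>>> {"method": "send_rows", "body": {
  "commands": [
    [[0, 0.015, 0.028, 0.3, 0], [0, 0, 0, 0.5, 0], [0, 0, 0, 0.5, 0], [0, 0, 0, 0.5, 0], [0, 0, 0, 0.3, 0], [0, 0, 0, 0.2, 0], [0, 0, 0, 0, 0], [0, 0, 0, 0, 0]]
  ]
}}

```text
time: 21.78
tcp_pos: [0.4433, 0.2676, 0.1827]
tool_rot: [[-0.932, -0.363, 0.001], [-0.363, 0.932, 0.001], [-0.002, -0.0, -1.0]]
ft_force: [0.4, 0.5, -2.0]
grip_width: 0.0213
```

>>> {"method": "send_rows", "body": {
  "commands": [
    [[0, 0, 0, 0, 0], [0, 0, 0, 0, 0], [0, 0, 0, 0, 0]]
  ]
}}

```text
time: 22.15
tcp_pos: [0.4427, 0.2675, 0.1821]
tool_rot: [[-0.932, -0.363, 0.0], [-0.363, 0.932, 0.0], [-0.0, 0.0, -1.0]]
ft_force: [0.2, -0.6, -2.2]
grip_width: 0.0216
```

>>> {"method": "send_rows", "body": {
  "commands": [
    [[0, -0.005, -0.018, 0, 0], [0, 0, 0, 0.1, 0], [0, 0, 0, 0.1, 0], [0, 0, 0, 0.1, 0], [0, 0, 0, 0.1, 0], [0, 0, 0, 0.1, 0], [0, 0, 0, 0, 0], [0, 0, 0, 0, 0]]
  ]
}}

```text
time: 23.15
tcp_pos: [0.4432, 0.2669, 0.162]
tool_rot: [[-0.932, -0.363, 0.0], [-0.363, 0.932, 0.0], [-0.0, -0.0, -1.0]]
ft_force: [-0.3, -0.3, -2.3]
grip_width: 0.0216
```

>>> {"method": "send_rows", "body": {
  "commands": [
    [[0, 0, 0, 0.1, 0], [0, 0, 0, 0.1, 0], [0, 0, 0, 0.1, 0], [0, 0, 0, 0.1, 0], [0, 0, 0, 0.03, 0], [0, 0, 0, 0, 0], [0, 0, 0, 0, 0]]
  ]
}}

```text
time: 24.02
tcp_pos: [0.4432, 0.2669, 0.1448]
tool_rot: [[-0.932, -0.363, 0.0], [-0.363, 0.932, 0.0], [-0.0, 0.0, -1.0]]
ft_force: [-0.4, -0.1, -2.0]
grip_width: 0.0215
```

>>> {"method": "send_rows", "body": {
  "commands": [
    [[0, 0, 0, 0.05, 0], [0, 0, 0, 0.03, 0], [0, 0, 0, 0, 0], [0, 0, 0, 0, 0]]
  ]
}}

```text
time: 24.52
tcp_pos: [0.4431, 0.2668, 0.1415]
tool_rot: [[-0.932, -0.363, 0.0], [-0.363, 0.932, 0.0], [-0.0, -0.0, -1.0]]
ft_force: [0.7, 0.2, -1.3]
grip_width: 0.0209
```

>>> {"method": "send_rows", "body": {
  "commands": [
    [[0, 0, 0, 0.015, 0], [0, 0, 0, 0, 0]]
  ]
}}

```text
time: 24.78
tcp_pos: [0.443, 0.2668, 0.1408]
tool_rot: [[-0.932, -0.363, -0.0], [-0.363, 0.932, -0.0], [0.0, -0.0, -1.0]]
ft_force: [0.4, 0.2, -1.2]
grip_width: 0.021
```

>>> {"method": "send_rows", "body": {
  "commands": [
    [[0, 0, 0, 0.01, 0], [0, 0, 0, 0, 0]]
  ]
}}

```text
time: 25.02
tcp_pos: [0.4431, 0.2668, 0.1405]
tool_rot: [[-0.932, -0.363, -0.0], [-0.363, 0.932, -0.0], [0.0, 0.0, -1.0]]
ft_force: [-0.9, -0.5, -1.6]
grip_width: 0.0216
```

>>> {"method": "send_rows", "body": {
  "commands": [
    [[0, 0, 0, 0.01, 0], [0, 0, 0, 0, 0]]
  ]
}}

```text
time: 25.28
tcp_pos: [0.4432, 0.2668, 0.1402]
tool_rot: [[-0.932, -0.363, 0.0], [-0.363, 0.932, 0.0], [-0.0, -0.0, -1.0]]
ft_force: [0.0, 0.3, -0.9]
grip_width: 0.0222
```

>>> {"method": "send_rows", "body": {
  "commands": [
    [[0, 0, 0, 0.01, 0], [0, 0, 0, 0, 0]]
  ]
}}

```text
time: 25.52
tcp_pos: [0.4434, 0.2669, 0.1401]
tool_rot: [[-0.932, -0.363, 0.001], [-0.363, 0.932, 0.0], [-0.001, -0.0, -1.0]]
ft_force: [-0.5, -0.5, 1.2]
grip_width: 0.0216
```

Seated (about 3 N, below the stop's friction). Releasing and retreating.

>>> {"method": "send_rows", "body": {
  "commands": [
    [[0.4, 0, 0, 0, 0], [0.6, 0, 0, 0, 0], [1, 0, 0, 0, 0], [1, 0, 0, 0, 0], [1, 0, 0, 0, 0], [1, 0, 0, 0, 0]]
  ]
}}

```text
time: 26.28
tcp_pos: [0.4431, 0.2668, 0.1397]
tool_rot: [[-0.932, -0.363, 0.0], [-0.363, 0.932, 0.0], [-0.0, -0.0, -1.0]]
ft_force: [-0.0, 0.1, -0.4]
grip_width: 0.0853
```

>>> {"method": "send_rows", "body": {
  "commands": [
    [[1, 0, 0, -0.2, 0], [1, 0, 0, -0.4, 0], [1, 0, 0, -0.7, 0], [1, 0, 0, -0.9, 0], [1, 0, 0, -0.9, 0], [1, 0, 0, -0.6, 0], [1, 0, 0, -0.3, 0], [1, 0, 0, 0, 0]]
  ]
}}

```text
time: 27.28
tcp_pos: [0.4436, 0.267, 0.301]
tool_rot: [[-0.932, -0.363, 0.002], [-0.363, 0.932, 0.001], [-0.003, -0.0, -1.0]]
ft_force: [-0.4, 0.3, -0.9]
grip_width: 0.0855
```

```bash
python3 - <<'E'
from h import *
from scipy.optimize import least_squares
s=arm.get_state();print(s["time"],s["tcp_pos"],s["ft_force"],s["grip_width"])
p=eyes.camera("wrist");C=cloud(p)
b=near(C,.443,.267,.069,.079,.09);print("block",len(b),rect(b))
q=near(C,.443,.267,.16,.195,.04);z=np.percentile(q[:,2],90);q=q[q[:,2]>z-.004];print("top",len(q),rect(q),np.median(q[:,2]),"stop height =",.203-z)
d=near(C,.443,.267,.0795,.086,.03);print("disc",d.mean(0),len(d))
a=p["color"][100:240,240:400];b=eyes.camera("scene")["color"][180:320,330:490]
cv2.imwrite("pics/f.png",cv2.resize(np.hstack([a,b]),None,fx=2.5,fy=2.5,interpolation=2))
E
```

```text
27.275 [0.4436 0.267  0.301 ] [-0.3859  0.2841 -0.947 ] 0.08547557445701785
block 3965 ((443.1482238769531, 267.1204833984375), (85.11528015136719, 110.3211441040039), 83.47815704345703)
top 488 ((442.64764404296875, 267.089111328125), (22.895923614501953, 22.739994049072266), 21.066904067993164) 0.18052557547522133 stop height = 0.021429222393409192
disc [0.4361 0.2643 0.0817] 332
```

View pics/f.png

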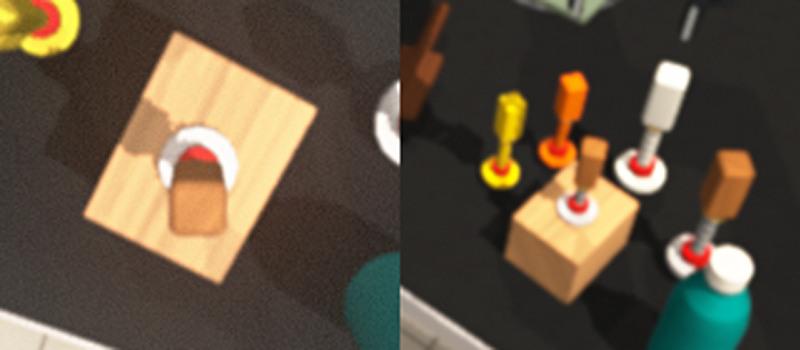

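The gauge hangs upright and centred, its stop flat on the block; the neighbouring gauges and the bottle are where they were. Handing in.

```bash
python3 -c "
from plant import arm
print(arm.hand_in())"
```

```text
the job is handed in; nothing more can be done
None
```

The socket is about 33–34 mm deep. I measured it with the small brown-handled gauge, which is now back in its block, and handed the job in at about 27 s; no verdict was reported.

- **Measuring:** I took the gauge out by the handle and lowered it straight into the socket. The stop met the rim and slid at about 6 N until the rod bottomed out. I then held it for about 1.4 s with roughly 7–8 N on the bottom, above the stop's friction. The largest force read was about 12 N, though readings come only at the end of each move.
- **Returning:** I lifted it straight out and hung it back by the stop. The seating force was about 3 N, below what would shift the stop.
- **Stop position:** before hanging, the camera put the stop 33.2 mm above the rod's foot. Afterwards, the handle's height put it at 33.4–34.5 mm. That agrees within the camera's accuracy of about 2 mm, so it gives no sign that the stop moved.
- **Final look:** the handle is within about 0.5 mm of the block's centre, the gauge hangs upright and the gripper is clear. The other gauges, the bottle and the part of the brush in view looked untouched. I did not look at the dish and comb again, but the arm never went near them.

One reading disagreed: the gripper showed about 21.5 mm on the 24 mm handle, but the hold never slipped.

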